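# Hold a cupboard-door hinge home for the screws

## Robot

A 6-joint arm with a two-finger parallel gripper is mounted at the origin on a cart in front of the work surface, level with it; the furniture and walls round the work are solid. World frame = base frame: x ahead of the robot, y to its left, z up, the work surface at z = 0. Lengths are in m, angles in rad, forces in N, time in s.
With the tool pointing down it reaches from about 0.375 to 0.9 m from the base axis. Payload 3.1 kg.
Tool frame: the origin (TCP) lies between the finger pads; the fingertips stand 11 mm ahead of it and the grasp point (between the pads) lies 8 mm behind it; z points along the fingers, y is the line along which they close (so a half turn about z gives the same grasp; the last joint's range is limited). The gripper opens to 87 mm and grips with 3 to 60 N. Pads are 19 mm wide; open, the fingers measure 117 mm over their backs; the gripper's body (75 mm by 190 mm) begins 51 mm behind the grasp point.
Start: joints at [-1.518, 0.527, 1.433, -0, 1.181, -0.178], TCP at [0.143, -0.608, 0.234] pointing down, gripper open.
Joint ranges: [-3.08, 3.08], [-0.75, 2.2], [0.22, 2.44], [-1.43, 4.57], [0, 2.65], [-2.85, 2.85]. Speed limits (rad/s): [2.79, 2.79, 3.14, 3.14, 3.14, 3.14].

## Interface

Orientations are given as a unit quaternion [x, y, z, w].
In Python, from rig import get_obs, camera, hand_in gives the robot as it stands.
- The arm moves only by the shell command python3 -m pendant 'ROWS' [FORCE]. ROWS is JSON, a list that holds one entry, the list of rows, each a list of 7 numbers: the shift along the tool's x, y, z in m, then the turn, a rotation vector about the tool's x, y, z in degrees, then the opening, from 0 (shut) to 1 (fully open). In form: [[[x, y, z, ax, ay, az, fingers], ...]]. A call has exactly 5 rows; each row shifts and turns the commanded pose from where the row before left it, along the tool's axes as they then stand; what a row does not reach is not made up. A row lasts 1/8 s, in which the tool goes at most 62.5 mm and 10.7 degrees, less where a joint would pass 70% of its speed; a pose out of reach is approached as far as the arm can. A call with a gripper value outside its range is refused whole. The fingers move at their own pace and stop on an object; FORCE is the grip in N (left out, the last holds). Time passes only in rows, so rows that do not move let the fingers close, or fill a call up. It gives the time, the measured TCP pose, the force, the opening and the grip force at its end, in the units of the state.
- get_obs(): the state, without advancing time (a new reading comes with each control period).
- camera(name): name is "scene" or "side" or "wrist"; returns a dict with "img" (420x560x3 uint8, red, green, blue), "intrinsics" (3x3 intrinsics, pixels), "R" (3x3) and "t" (3): a world point X has camera coordinates R X + t; the wrist camera has in their place "T_tool_cam" (4x4, takes a point from camera to tool coordinates, whose origin is the TCP and whose axes are the flange's). Camera axes: x right, y down, z forward; pixel columns grow to the right and rows downward; lengths in m; the calibration is good to about 2 mm. A picture is of the moment at which its call begins: read the wrist's pose just before it. There is no depth.
- hand_in(): hands the job in; it is judged then, once.
The state is a dict: "time": time; "q": joint angles; "joint_velocities": joint speeds; "joint_torque": joint torques, N m; "position": TCP position; "tool_rot": TCP orientation; "ft_force": force on the tool from outside, world axes, zero at the start; "moment": the same for the moment, N m; "grip_width": finger opening in m; "grip_force": force on a finger pad.
Only numpy, scipy, OpenCV 4.12 (cv2) and the standard library are available. Lean on these libraries where they do the work, as an engineer would, in place of code of your own. Each camera call takes 0.05 s, during which the arm holds its last target. There are 200 camera calls.

## Task

I am about to screw the second hinge onto this pantry cupboard door, so be my third hand: pick up the loose hinge, turn it so that its arm points straight out over the door's hinge edge just like the hinge that is already fitted, and seat its cup fully home in the empty bore. Press it down there with a steady push of about 12 N (anything from 6 to 20 N will do, and never ram it) for a good three seconds, and finish while you are still holding it and pressing like that. Do not shove the door about, and leave the screwdriver, tape, mug and note pad where they are.

Things in the scene. Friction and masses are not known exactly. Their poses are not given: they have to be found in the camera images.
- hinge: Loose concealed cup hinge, bare steel, rigid (opened out), 0.11 kg, standing on its cup on the worktop. Origin: centre of the cup's flat underside; z up along the cup's axis; the arm points along its own -x. Round cup 11.5 mm deep, 35 mm across at the top, tapering to 30 mm (at z = 1.5 mm) and 27 mm at the underside. Whole hinge: x from -71 to +19 mm, 58 mm wide, 33 mm high.
- hinge_seat (a point): Point on the cup's axis at the flange's underside, 11.5 mm above the hinge's origin; axes as the hinge's. The flange is 2.5 mm thick (top at z = 14 mm of the hinge): a rim 39 mm across and two screw ears, 58 mm from end to end along y, centred at x = +9.5 mm. Its underside comes to lie on the door.
- hinge_grip (a point): Good place to grip, on the arm's mid-line 12 mm from the cup's axis along the hinge's -x and 23.5 mm above the hinge's origin; axes as the hinge's. The arm is a parallel-sided bar 16 mm wide (along y), here from z = 15.5 to 31.5 mm of the hinge. Gripped across y with the fingertips 3 mm above the flange's top, the fingers clear the ears.
- hinge_arm_end (a point): End of the hinge's arm, 66 mm from the cup's axis along the hinge's -x, 25 mm above the hinge's origin; axes as the hinge's. A small 12 mm wide clip goes on to 71 mm. Fitted right, this end sticks out over the door's hinge edge, towards the robot, 42 mm beyond it.
- door: Small framed cupboard door, grey, 220 x 380 x 20 mm, 1.1 kg, loose, face down on the worktop. Origin: on the worktop under the middle of the hinge edge (long edge towards the robot); x from that edge across the door, y along the edge, z up; upper face z = 20 mm. Cup bores 24 mm in from the edge: y = +115 mm holds the hinge already fitted (arm out along -x, top at z = 41 mm), y = -115 mm is empty.
- door_bore (a point): Centre of the empty bore's mouth, level with the door's upper face; axes as the door's. 36.5 mm across, 13 mm deep (deeper than the cup): a hinge fully home has its flange on the door, hinge_seat at this point and its axes parallel to the door's. Two pilot holes for the screws lie 9.5 mm farther from the edge, 22.5 mm to either side.
- screwdriver: Bystander: screwdriver with black handle, about 190 mm long, lying on the worktop to the right, behind the loose hinge. Origin: underside, near its middle.
- tape: Bystander: roll of tape, 104 mm across, 25 mm high, lying flat right of the door. Origin: centre of its underside.
- mug: Bystander: speckled mug, 88 mm across without the handle, 100 mm high, at the far right. Origin: centre of its underside.
- note_pad: Bystander: blue note pad, 148 x 109 x 14 mm, with a pen on it, at the far left. Origin: centre of its underside.
Things that resemble listed ones, but are neither listed nor needed, are in the scene too. What is shaped like the hinge but blue is not meant.

How it is judged:
On the way:
1. the hinge is home in the empty bore, arm square out over the hinge edge, and pressed on the door with 6 to 20 N for two seconds on end (horizontal distance between hinge_seat and door_bore below 0.003 m and z of hinge_seat in the frame of door_bore below 0.0015 m and angle between the x axis of hinge and the x axis of door, either way round below 0.09 rad and x of hinge_arm_end in the frame of door below -0.03 m and contact force between hinge and door between 6 and 20 N and contact force between the fingers and hinge above 3 N), for 2 s.
At the end, for the whole second after the job is handed in: The hinge's cup is home in the empty bore (axis within 3 mm, flange within 1.5 mm of the door's face, tipped under 3 degrees), arm out over the hinge edge within 5 degrees of square; the hinge bears on the door with 6 to 20 N; fingers still on it; door flat and still (all of step 1 and angle between the z axis of hinge and the z axis of door, either way round below 0.05 rad and linear speed of door below 0.01 m/s and angle between door's own z axis and vertical below 0.03 rad); the arm keeps its last pose, push and grip.
It fails at once if the hinge is rammed against the door with more than 40 N (contact force between hinge and door above 40 N).
It fails at once if the door is shoved more than 30 mm (distance of door from where it was at the start of the episode above 0.03 m).
It fails at once if a bystander is moved more than 30 mm (distance of any of screwdriver, tape, mug, note_pad from where it was at the start of the episode above 0.03 m).
It also fails if it takes over 51 s, if anything falls off the work surface, if the arm or the gripper's body presses on something with over 40 N, if the wrist force passes 120 N, or if a joint passes its speed limit or range.

## Working session

There is one attempt and no reset: what is moved stays moved. The work goes in short steps, Python scripts to look and compute and a shell command to move; the robot and the scene stay as the last step left them, time stands still between calls to the robot, and variables do not carry over. Pictures are saved under pics/ and viewed, at most 10 in all, crops included, and the job is handed in when it is done.

```bash
mkdir -p pics; ls
python3 - <<'E'
from rig import get_obs,camera
import cv2,numpy as np
o=get_obs();print(o)
ims=[]
for n in("scene","side","wrist"):
    c=camera(n);cv2.imwrite(f"pics/{n}0.png",c["img"][:,:,::-1])
    np.savez(f"pics/{n}0.npz",**c)
    print(n,c["intrinsics"].tolist(),[ (k,np.round(c[k],4).tolist()) for k in c if k not in("img","intrinsics")])
E
```

```text
pics
{'time': 0.0, 'q': array([-1.51848614e+00,  5.28470787e-01,  1.43394892e+00, -2.27915739e-05,
        1.18136867e+00, -1.78520529e-01]), 'joint_velocities': array([-0.00016389,  0.00100323, -0.00098218,  0.00022478,  0.00073106,
        0.0020874 ]), 'joint_torque': array([-5.00410206e-04, -4.40039527e+01, -1.76590580e+01,  6.31958758e-02,
        5.82632725e-02, -1.76221711e-04]), 'position': array([ 0.14296276, -0.607681  ,  0.23255394]), 'tool_rot': array([ 9.93345939e-01,  1.15163535e-01,  5.87181087e-05, -1.09634331e-03]), 'ft_force': array([-0.75457696, -0.22463338,  0.09936201]), 'moment': array([-0.04176562, -0.01254935,  0.00573042]), 'grip_force': 0.0, 'grip_width': 0.08727603808585498}
scene [[413.79978523631183, 0.0, 273.9477290707147], [0.0, 413.79978523631183, 211.40745870340058], [0.0, 0.0, 1.0]] [('R', [[-0.6839, -0.7293, -0.0175], [-0.4287, 0.4213, -0.7992], [0.5903, -0.5391, -0.6008]]), ('t', [0.3342, 0.2842, 1.528])]
side [[419.5753440593492, 0.0, 274.99812629869916], [0.0, 419.5753440593492, 212.50948827375447], [0.0, 0.0, 1.0]] [('R', [[0.9589, -0.2838, 0.0055], [-0.09, -0.3222, -0.9424], [0.2692, 0.9031, -0.3345]]), ('t', [-0.4982, 0.1095, 1.3795])]
wrist [[369.87872259349245, 0.0, 275.2832626491248], [0.0, 369.87872259349245, 213.95752677923892], [0.0, 0.0, 1.0]] [('T_tool_cam', [[0.0003, -0.9644, -0.2643, 0.072], [1.0, 0.0001, 0.0006, 0.001], [-0.0006, -0.2643, 0.9644, -0.1513], [0.0, 0.0, 0.0, 1.0]])]
```

View pics/scene0.png

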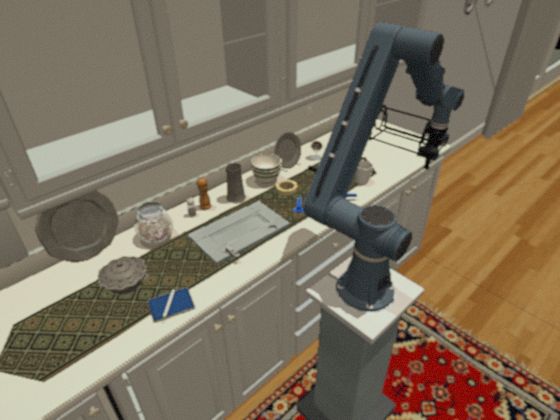

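View pics/side0.png

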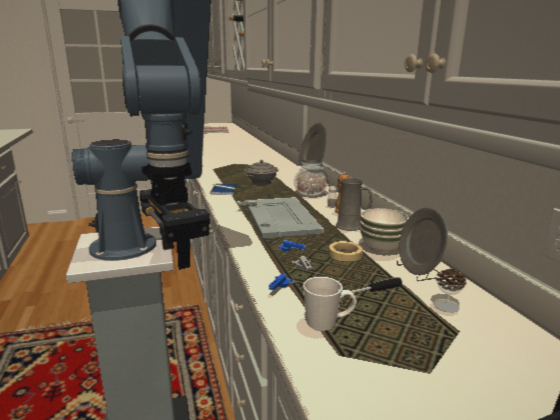

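View pics/wrist0.png

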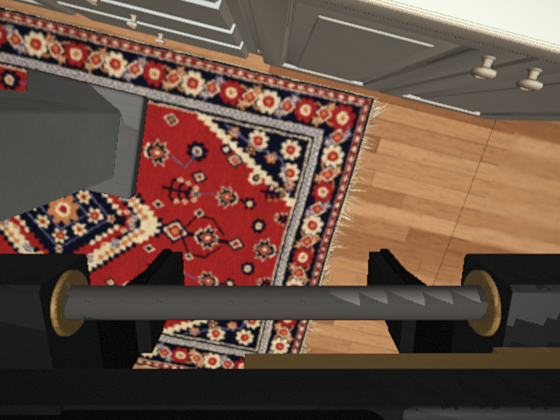

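The scene view shows the door at about (240,232) and a blue hinge at (298,205); the arm hides the rest. In the side view the steel hinge is at (302,263), with blue look-alikes at (291,245) and (280,283). The door is at (283,217) with its fitted hinge at (247,203), the tape at (346,250), the screwdriver at (375,287) and the mug at (323,303). The wrist view shows only the floor. I choose the steel one at (302,263) and will check it in a close crop.

```bash
cat > h.py <<'E'
import numpy as np,cv2
from rig import get_obs,camera
from scipy.spatial.transform import Rotation as Ro
def pose():
    o=get_obs();T=np.eye(4);T[:3,:3]=Ro.from_quat(o["tool_rot"]).as_matrix();T[:3,3]=o["position"];return T,o
def grab(n,tag):
    T,o=pose();c=dict(camera(n))
    if n=="wrist":
        W=T@c["T_tool_cam"];c["C"]=W[:3,3];c["A"]=W[:3,:3]
    else: c["A"]=c["R"].T;c["C"]=-c["R"].T@c["t"]
    cv2.imwrite(f"pics/{tag}.png",c["img"][:,:,::-1]);np.savez(f"pics/{tag}.npz",**c);return c
def load(tag):
    c=dict(np.load(f"pics/{tag}.npz"))
    if "C" not in c: c["A"]=c["R"].T;c["C"]=-c["R"].T@c["t"]
    return c
def ray(c,uv,z):
    d=(c["A"]@np.linalg.inv(c["intrinsics"])@np.append(np.atleast_2d(uv),np.ones((len(np.atleast_2d(uv)),1)),1).T).T
    return c["C"]+d*((z-c["C"][2])/d[:,2])[:,None]
def proj(c,X):
    p=(c["intrinsics"]@c["A"].T@(np.atleast_2d(X)-c["C"]).T).T;return p[:,:2]/p[:,2:]
E
python3 - <<'E'
from h import *
c=load("side0")
print(np.round(ray(c,[[302,263],[291,245],[280,283],[247,203],[283,200],[322,233],[264,237],[240,200],[346,250],[323,325],[380,287]],0.015),3))
i=c["img"][190:320,220:420,::-1];cv2.imwrite("pics/crop0.png",cv2.resize(i,None,fx=4,fy=4,interpolation=2)[:600,:800])
E
```

```text
[[ 0.511 -0.308  0.015]
 [ 0.521 -0.176  0.015]
 [ 0.414 -0.404  0.015]
 [ 0.481  0.285  0.015]
 [ 0.639  0.284  0.015]
 [ 0.657 -0.108  0.015]
 [ 0.455 -0.088  0.015]
 [ 0.462  0.334  0.015]
 [ 0.676 -0.26   0.015]
 [ 0.45  -0.613  0.015]
 [ 0.661 -0.497  0.015]]
```

View pics/crop0.png

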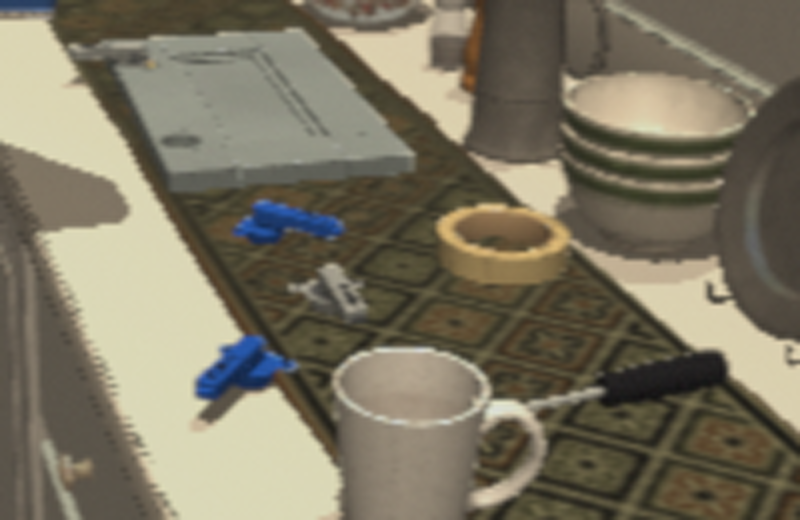

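The crop shows one bare-steel hinge on the runner at crop (335,292); both others are blue, and the empty bore is at crop (180,140), on the door's near end. Steel hinge confirmed, moving closer.

```bash
python3 -m pendant '[[[0.04,-0.023,-0.005,0,0,0,1],[0.04,-0.023,-0.005,0,0,0,1],[0.04,-0.023,-0.005,0,0,0,1],[0.04,-0.023,-0.005,0,0,0,1],[0.04,-0.023,-0.005,0,0,0,1]]]' && python3 -m pendant '[[[0.04,-0.023,-0.005,0,0,0,1],[0.04,-0.023,-0.005,0,0,0,1],[0.04,-0.023,-0.005,0,0,0,1],[0.04,-0.023,-0.005,0,0,0,1],[0.04,-0.023,-0.005,0,0,0,1]]]' && python3 -m pendant '[[[0,0,0,0,0,6.6,1],[0,0,0,0,0,6.6,1],[0,0,0,0,0,0,1],[0,0,0,0,0,0,1],[0,0,0,0,0,0,1]]]'; python3 -c "
from h import *
grab('wrist','w1')"
```

```text
time: 0.78
position: [0.3123, -0.4494, 0.2585]
tool_rot: [0.993, 0.115, -0.0, -0.0]
ft_force: [-0.2, -0.4, 0.1]
grip_width: 0.0872
grip_force: 0.0
time: 1.4
position: [0.4806, -0.2917, 0.2835]
tool_rot: [0.993, 0.115, -0.0, -0.0]
ft_force: [-0.2, -0.1, -0.0]
grip_width: 0.0871
grip_force: 0.0
time: 2.02
position: [0.4796, -0.2931, 0.2835]
tool_rot: [1.0, 0.0, -0.0, -0.0]
ft_force: [0.9, -0.2, -0.2]
grip_width: 0.0871
grip_force: 0.0
```

View pics/w1.png

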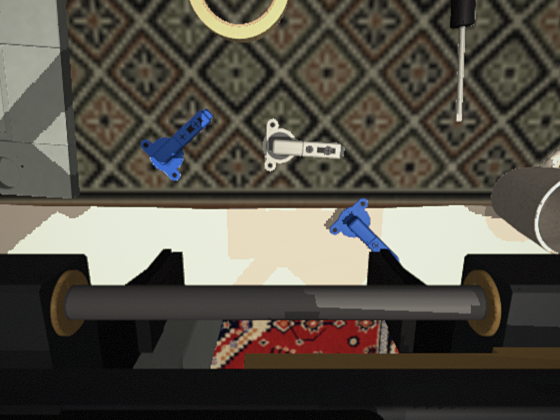

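The wrist view shows the steel hinge with its cup at (279,145), ears at (272,123) and (270,167), and arm end at (343,151). The arm points to the robot's right (-y). Blue hinges are at (175,145) and (362,230), and the door's right end is at column 70. Next I measure the hinge.

```bash
cat > hm.py <<'E'
from h import *
import sys
def hinge(c,box):
    x0,y0,x1,y1=box
    im=cv2.cvtColor(c["img"],cv2.COLOR_RGB2HSV).astype(int);g=np.zeros(im.shape[:2],np.uint8)
    m=((im[:,:,1]<40)&(im[:,:,2]>115)).astype(np.uint8)*255
    g[y0:y1,x0:x1]=m[y0:y1,x0:x1];g=cv2.morphologyEx(g,cv2.MORPH_CLOSE,np.ones((3,3)))
    k=max(cv2.findContours(g,0,1)[0],key=cv2.contourArea);return k[:,0,:].astype(float),g
E
python3 - <<'E'
from hm import *
c=load("w1");k,g=hinge(c,(250,105,355,185))
print(cv2.contourArea(k.astype(np.float32)),k.min(0),k.max(0))
ears=[k[k[:,1].argmin()],k[k[:,1].argmax()]];tip=k[k[:,0]>=k[:,0].max()-1].mean(0)
E_=ray(c,ears,.0125);print("ears",ears,E_,np.linalg.norm(E_[0]-E_[1]))
# arm mid line from mask columns, arm top plane
cols=range(305,338,4);mid=[]
for u in cols:
    r=np.where(g[:,u])[0];mid.append([u,(r.min()+r.max())/2])
    if u in(305,321,337):print(u,r.min(),r.max())
P=ray(c,mid,.0315);d=P[-1]-P[0];print("arm dir deg",np.degrees(np.arctan2(d[1],d[0])),P[0],P[-1],"tip",tip,ray(c,tip,.027))
v=cv2.resize(c["img"][100:190,240:360,::-1],None,fx=6,fy=6,interpolation=2);
cv2.polylines(v,[((k-[240,100])*6+3).astype(np.int32)],True,(0,0,255),1);cv2.imwrite("pics/c1.png",v)
E
```

```text
1762.5 [263. 118.] [344. 171.]
ears [array([272., 118.]), array([270., 171.])] [[ 0.54608226 -0.29067282  0.0125    ]
 [ 0.48722866 -0.28830893  0.0125    ]] 0.05890105766278575
305 141 156
321 142 157
337 144 158
arm dir deg -94.34733362314417 [ 0.51455115 -0.32636216  0.0315    ] [ 0.51191907 -0.36098515  0.0315    ] tip [343.5 148.5] [[ 0.51418125 -0.36869722  0.027     ]]
```

View pics/c1.png

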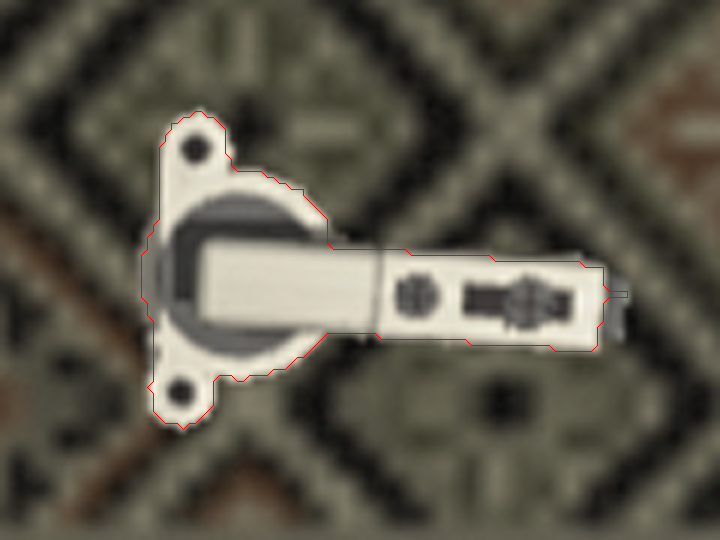

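The crop shows a clean outline of the hinge. Its ear span measures 58.9 mm (58 given) and the axis-to-tip distance 70 mm (71 given), with the arm heading about -93.3°. The cup axis is near (0.516,-0.299) and the grip point near (0.515,-0.311). I turn the tool by -86.7° and lower it.

```bash
python3 -m pendant '[[[0.036,0.018,0,0,0,0,1],[0,0,0.019,0,0,-9.63,1],[0,0,0.019,0,0,-9.63,1],[0,0,0.019,0,0,-9.63,1],[0,0,0.019,0,0,-9.63,1]]]' >/dev/null&& python3 -m pendant '[[[0,0,0.019,0,0,-9.63,1],[0,0,0.019,0,0,-9.63,1],[0,0,0.019,0,0,-9.63,1],[0,0,0.019,0,0,-9.63,1],[0,0,0.019,0,0,-9.63,1]]]' 20
python3 - <<'E'
from h import *
c=grab('wrist','w2');s=grab('side','s2');T,o=pose();print(o['q'],T)
# where hinge axis/flange ought to appear
print(proj(c,[[.5161,-.299,.0315],[.5154,-.311,.0315],[.512,-.365,.0315]]))
E
```

```text
time: 3.32
position: [0.5158, -0.3113, 0.112]
tool_rot: [0.725, 0.689, 0.0, 0.0]
ft_force: [-0.3, -0.0, -1.3]
grip_width: 0.0872
grip_force: 0.0
[-7.28311840e-01  6.56575381e-01  1.59411603e+00 -1.68812480e-05
  8.95561941e-01 -6.70449023e-01] [[ 0.057825    0.99832064 -0.00348703  0.51450455]
 [ 0.99832256 -0.05781431  0.00309236 -0.31014859]
 [ 0.00288557 -0.00366    -0.99998914  0.11049368]
 [ 0.          0.          0.          1.        ]]
[[274.40413103 206.85919773]
 [274.29445723 224.65993948]
 [273.47445121 299.32683392]]
```

View pics/w2.png

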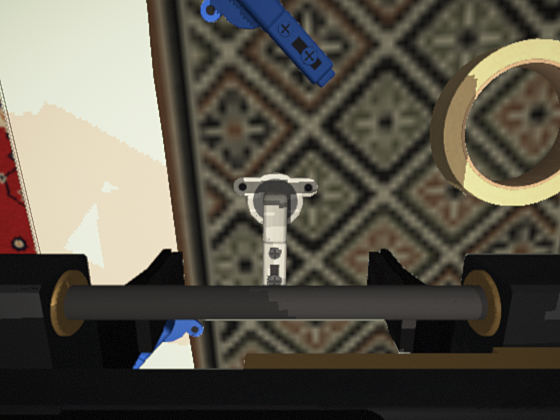

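The close view shows the steel hinge centred between the fingers: ears at about (240,186) and (313,186), arm along column 274, and the blue ones clear. I check y and x from here.

Run:
```python
from hm import *
c=load("w2");k,g=hinge(c,(228,165,325,275))
u0=k[k[:,0].argmin()];u1=k[k[:,0].argmax()]
r=[np.where(g[q])[0] for q in(245,265)];print([(a.min(),a.max()) for a in r],u0,u1)
E_=ray(c,[u0,u1],.0125);print(E_,np.linalg.norm(E_[0]-E_[1]));d=E_[1]-E_[0];print(np.degrees(np.arctan2(d[1],d[0])),E_.mean(0))
P=ray(c,[[(a.min()+a.max())/2,q] for a,q in zip(r,(245,265))],.0315);print(P)
A=c["A"];print("tool y angle",np.degrees(np.arctan2(A[1,0],A[0,0])))
```

```text
[(np.int64(263), np.int64(286)), (np.int64(263), np.int64(285))] [234. 183.] [317. 187.]
[[ 0.48894673 -0.28548953  0.0125    ]
 [ 0.54583423 -0.29121897  0.0125    ]] 0.05717528591453331
-5.751159835284878 [ 0.51739048 -0.28835425  0.0125    ]
[[ 0.5147967  -0.32511934  0.0315    ]
 [ 0.51371175 -0.33940914  0.0315    ]]
tool y angle -2.960245763933543
```

```bash
python3 -m pendant '[[[0,0,0.03,0,0,0,1],[0,0,0.03,0,0,0,1],[0,0,0.015,0,0,0,1],[0,0,0.007,0,0,0,1],[0,0,0,0,0,0,1]]]' 20; python3 -m pendant '[[[0,0,0.001,0,0,0,0],[0,0,0,0,0,0,0],[0,0,0,0,0,0,0],[0,0,0,0,0,0,0],[0,0,0,0,0,0,0]]]' 20;python3 -m pendant '[[[0,0,0,0,0,0,0],[0,0,0,0,0,0,0],[0,0,0,0,0,0,0],[0,0,0,0,0,0,0],[0,0,0,0,0,0,0]]]' 30
```

```text
time: 4.05
position: [0.5161, -0.3112, 0.0309]
tool_rot: [0.727, 0.686, 0.0, 0.0]
ft_force: [0.6, -1.3, -0.2]
grip_width: 0.087
grip_force: 0.0
time: 4.68
position: [0.5158, -0.311, 0.0296]
tool_rot: [0.727, 0.686, 0.0, 0.0]
ft_force: [-0.6, 1.0, -0.2]
grip_width: 0.0446
grip_force: 0.0
time: 5.3
position: [0.5158, -0.311, 0.0295]
tool_rot: [0.727, 0.686, -0.0, -0.0]
ft_force: [0.7, -0.1, -0.0]
grip_width: 0.0157
grip_force: 30.0
```

Gripped at 15.7 mm, which matches the 16 mm arm. I lift, turn back, and go to look at the door.

```bash
python3 -m pendant '[[[0,0,-0.02,0,0,0,0],[0,0,-0.04,0,0,0,0],[0,0,-0.04,0,0,0,0],[0,0,-0.04,0,0,0,0],[0,0,-0.04,0,0,9.63,0]]]' 35; python3 -m pendant '[[[0,0,-0.02,0,0,9.63,0],[0,0,0,0,0,9.63,0],[0,0,0,0,0,9.63,0],[0,0,0,0,0,9.63,0],[0,0,0,0,0,9.63,0]]]' ;python3 -m pendant '[[[0,0,0,0,0,9.63,0],[0,0,0,0,0,9.63,0],[0,0,0,0,0,9.63,0],[-0.012,-0.05,0,0,0,0,0],[-0.012,-0.05,0,0,0,0,0]]]';python3 -m pendant '[[[-0.012,-0.05,0,0,0,0,0],[-0.012,-0.05,0,0,0,0,0],[-0.012,-0.05,0,0,0,0,0],[-0.012,-0.05,0,0,0,0,0],[0,0,0,0,0,0,0]]]'; python3 -c "
from h import *
grab('wrist','w3');print(pose())"
```

```text
time: 5.92
position: [0.5156, -0.3108, 0.2123]
tool_rot: [0.784, 0.621, 0.0, 0.001]
ft_force: [0.4, -0.2, -1.0]
grip_width: 0.016
grip_force: 35.0
time: 6.55
position: [0.5156, -0.3107, 0.2309]
tool_rot: [0.969, 0.247, 0.0, 0.0]
ft_force: [-0.0, -0.7, -1.2]
grip_width: 0.0156
grip_force: 35.0
time: 7.18
position: [0.4912, -0.2101, 0.2305]
tool_rot: [1.0, -0.001, 0.0, 0.0]
ft_force: [0.7, 0.8, -0.6]
grip_width: 0.0156
grip_force: 35.0
time: 7.8
position: [0.4413, -0.0078, 0.2305]
tool_rot: [1.0, 0.003, -0.001, -0.0]
ft_force: [1.2, -0.7, -0.5]
grip_width: 0.0158
grip_force: 35.0
(array([[ 9.99991685e-01,  3.88871458e-03,  1.22780965e-03,
         4.42988233e-01],
       [ 3.88939687e-03, -9.99992283e-01, -5.53800756e-04,
        -9.60591359e-03],
       [ 1.22564661e-03,  5.58571591e-04, -9.99999093e-01,
         2.30642184e-01],
       [ 0.00000000e+00,  0.00000000e+00,  0.00000000e+00,
         1.00000000e+00]]), {'time': 7.85, 'q': array([-2.74752914e-01,  2.87665364e-01,  1.87388530e+00, -2.40923419e-04,
        9.78709991e-01,  1.29228867e+00]), 'joint_velocities': array([-0.04568206,  0.02037852, -0.04032536, -0.00854087, -0.01857069,
       -0.00310448]), 'joint_torque': array([ 1.00474823e+00, -3.01751983e+01, -1.40417764e+01,  1.40060219e-01,
        9.49152256e-02,  2.73977802e-02]), 'position': array([ 0.44298823, -0.00960591,  0.23064218]), 'tool_rot': array([9.99997883e-01, 1.94453198e-03, 6.13365363e-04, 2.78093676e-04]), 'ft_force': array([ 0.3144628 , -0.36964754, -0.82319767]), 'moment': array([-0.02530945, -0.02747555,  0.0251624 ]), 'grip_force': 34.994633831083775, 'grip_width': 0.015298259449588139})
```

View pics/w3.png

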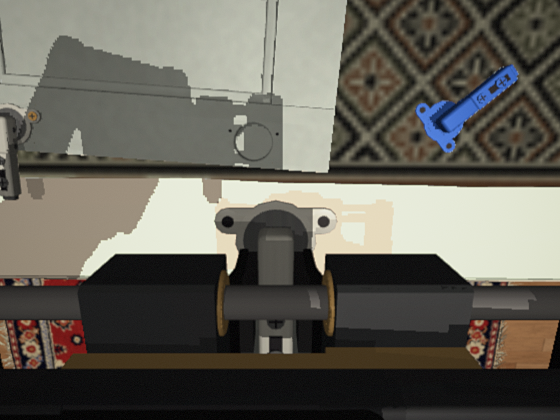

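The view shows the empty bore at (252,142) with pilot holes at about (232,130) and (272,130). The door edge runs to its corner at (330,173), the fitted hinge is at left (10,150), and the held hinge's ears are at (227,221) and (325,221). Measuring now.

```bash
cat > bore.py <<'E'
from h import *
def bore(c,u,v,r,pr=True):
    g=cv2.cvtColor(c["img"],cv2.COLOR_RGB2GRAY);S=4
    x0,y0=int(u-1.7*r),int(v-1.7*r);n=int(3.4*r)
    p=cv2.resize(g[y0:y0+n,x0:x0+n],None,fx=S,fy=S,interpolation=cv2.INTER_CUBIC)
    p=cv2.GaussianBlur(p,(5,5),0)
    h=cv2.HoughCircles(p,cv2.HOUGH_GRADIENT_ALT,1,10,param1=60,param2=.3,minRadius=int(.7*r*S),maxRadius=int(1.3*r*S))
    out=[] if h is None else [((a+.5)/S-.5+x0,(b+.5)/S-.5+y0,q/S) for a,b,q in h[0][:,:3]]
    return out,p
E
python3 - <<'E'
from bore import *
c=load("w3");out,p=bore(c,252,142,20)
for a,b,q in out: print(a,b,q,ray(c,[a,b],.02))
g=cv2.cvtColor(c["img"],cv2.COLOR_RGB2GRAY).astype(int)
# door edge: along each column strongest bright->dark drop near row 170
pts=[]
for u in range(40,325,3):
    col=g[150:185,u];d=np.diff(col);j=d.argmin();pts.append([u,150+j+.5])
pts=np.float32(pts);l=cv2.fitLine(pts,cv2.DIST_HUBER,0,.01,.01).ravel();print("line",l)
f=lambda u:[u,l[3]+(u-l[2])*l[1]/l[0]]
L=ray(c,[f(40),f(320)],.02);d=L[0]-L[1];print(L,"edge yaw deg",np.degrees(np.arctan2(-d[0],d[1])))
v=np.hstack([cv2.resize(c["img"][110:180,180:340,::-1],None,fx=5,fy=5,interpolation=2)]);
w=cv2.resize(c["img"][195:260,195:355,::-1],None,fx=5,fy=5,interpolation=2)
for a,b,q in out: cv2.circle(v,(int((a-180+.5)*5),int((b-110+.5)*5)),int(q*5),(0,0,255),1)
for x in (180,339): cv2.circle(v,(int((x-180)*5),int((f(x)[1]-110+.5)*5)),4,(255,0,0),-1)
cv2.imwrite("pics/c3.png",np.vstack([v,w])[:600])
E
```

```text
253.125 142.125 19.388657 [[0.48580762 0.01273646 0.02      ]]
253.125 142.125 17.412334 [[0.48580762 0.01273646 0.02      ]]
line [9.9753040e-01 7.0235714e-02 1.8910001e+02 1.6310001e+02]
[[ 0.47462222  0.21952601  0.02      ]
 [ 0.45694413 -0.05274222  0.02      ]] edge yaw deg -3.714940512964495
```

View pics/c3.png

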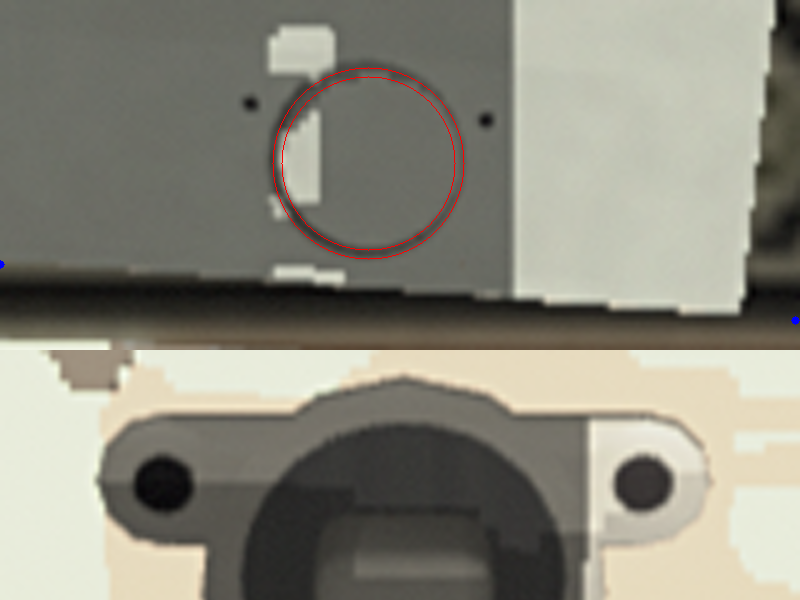

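The bore circle fits at (253.1,142.1) with radius 19.4 px. The pilot holes are at crop (250,104) and (486,120), and the held hinge's ear holes are sharp in the lower half. I compare hole pairs, which should be 45 mm apart in each.

```bash
cat > al.py <<'E'
from bore import *
def dark(c,u,v,r,inv=True):
    g=255-cv2.cvtColor(c["img"],cv2.COLOR_RGB2GRAY)[int(v-r):int(v+r+1),int(u-r):int(u+r+1)].astype(float)
    b=np.clip(g-(g.max()+np.median(g))/2,0,None);y,x=np.mgrid[:g.shape[0],:g.shape[1]]
    return np.array([int(u-r)+(x*b).sum()/b.sum(),int(v-r)+(y*b).sum()/b.sum()])
def pair(c,p,z):
    P=ray(c,p,z);d=P[0]-P[1];return P.mean(0),np.linalg.norm(d),np.degrees(np.arctan2(-d[0],d[1]))
E
python3 - <<'E'
from al import *
c=load("w3");W=c["A"];T=np.zeros(3)
pil=[dark(c,230,130.5,4),dark(c,277,134,4)];print(pil)
m,l,a=pair(c,pil,.02);print("pilot",m,l,a);ar=np.radians(a);ax=np.array([np.cos(ar),np.sin(ar),0])
print("bore from pilots",m-.0095*ax,"mouth r mm",[np.linalg.norm(ray(c,[253.125+19.39,142.1],.02)-ray(c,[253.125,142.1],.02))])
ear=[dark(c,227.3,221.5,9),dark(c,323.3,221.5,9)];z=.2306-.0295+.014
m,l,a=pair(c,ear,z);print(ear,"ear",m,l,a);ar=np.radians(a);ax=np.array([np.cos(ar),np.sin(ar),0])
print("cup axis",m-.0095*ax, "rel TCP",m-.0095*ax-np.array([.4418,-.0086,.2306]))
E
```

```text
[array([229.5483871 , 130.36290323]), array([276.61029412, 133.57352941])]
pilot [0.49536409 0.01265758 0.02      ] 0.045032716974955186 -3.4920395782726548
bore from pilots [0.48588173 0.01323622 0.02      ] mouth r mm [np.float64(0.01866493793383143)]
[array([227.10460863, 221.7190929 ]), array([323.06559865, 221.41854975])] ear [ 0.46417518 -0.00862666  0.2151    ] 0.04506766996311162 0.5148689198810575
cup axis [ 0.45467557 -0.00871203  0.2151    ] rel TCP [ 0.01287557 -0.00011203 -0.0155    ]
```

Both hole pairs measure 45.0 mm. The bore is at (0.486,0.013) with door yaw about -3.6°, and the hinge sits 12.9 mm ahead of the TCP at +0.5°. I turn +4.1°, shift y, and lower it while still short in x for a close check.

```bash
python3 -m pendant '[[[0,-0.023,0,0,0,0,0],[0,0,0,0,0,4.1,0],[0,0,0.04,0,0,0,0],[0,0,0.04,0,0,0,0],[0,0,0.04,0,0,0,0]]]' >/dev/null; python3 -m pendant '[[[0,0,0.025,0,0,0,0],[0,0,0,0,0,0,0],[0,0,0,0,0,0,0],[0,0,0,0,0,0,0],[0,0,0,0,0,0,0]]]';python3 -c "
from h import *
grab('wrist','w4');print(pose())"
```

```text
time: 9.1
position: [0.4443, 0.0118, 0.0855]
tool_rot: [0.999, -0.036, 0.001, 0.0]
ft_force: [-0.4, -0.5, -0.6]
grip_width: 0.0158
grip_force: 35.0
(array([[ 9.97478727e-01, -7.09417777e-02,  1.85842499e-03,
         4.44191596e-01],
       [-7.09410759e-02, -9.97480410e-01, -4.40930981e-04,
         1.18928565e-02],
       [ 1.88502295e-03,  3.07980606e-04, -9.99998176e-01,
         8.53674349e-02],
       [ 0.00000000e+00,  0.00000000e+00,  0.00000000e+00,
         1.00000000e+00]]), {'time': 9.15, 'q': array([-2.25699188e-01,  5.63950600e-01,  2.00742251e+00, -2.57429457e-05,
        5.68309580e-01,  1.41611995e+00]), 'joint_velocities': array([ 3.41069308e-05,  7.02627430e-03,  3.16995359e-03,  1.65979396e-03,
       -2.48508537e-03,  3.26047507e-04]), 'joint_torque': array([-5.61885734e-02, -3.48638678e+01, -6.66229337e+00,  2.50448316e-02,
       -8.74698325e-02, -9.50986737e-05]), 'position': array([0.4441916 , 0.01189286, 0.08536743]), 'tool_rot': array([ 9.99369465e-01, -3.54930930e-02,  9.36452450e-04,  1.87346025e-04]), 'ft_force': array([-0.08191888, -0.53803572, -0.56768547]), 'moment': array([-0.00263153,  0.0169808 , -0.04963131]), 'grip_force': 34.99452257528901, 'grip_width': 0.015539306232589624})
```

View pics/w4.png

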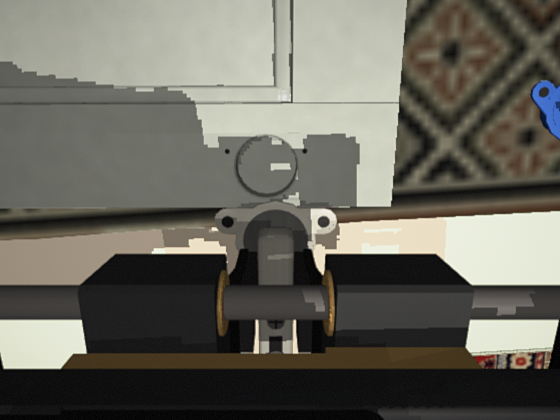

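The bore at (266,165) and pilot holes at (227,151) and (305,151) are clear of the held hinge, whose ear holes are at (227,221) and (323,221), and the pairs look parallel. Measuring the offset in the tool frame.

```bash
cat > m4.py <<'E'
from al import *
def meas(tag,pu,eu,zt,bo=None):
    c=load(tag)
    # level camera frame: use tool axes with tool z down assumed from pose
    p,l,a=pair(c,[dark(c,*q,4) for q in pu],.02);e,l2,a2=pair(c,[dark(c,*q,9) for q in eu],zt-.0155)
    print("pil",p,l,a,"ear",e,l2,a2)
    R=lambda d:np.array([np.cos(np.radians(d)),np.sin(np.radians(d)),0])
    B=p-.0095*R(a);H=e-.0095*R(a2);print("B",B,"H",H)
    yaw=np.arctan2(c["A"][1,0],c["A"][0,0])+np.pi/2
    d=B-H;print("yaw",np.degrees(yaw),"tool dx,dy",d[0]*np.cos(yaw)+d[1]*np.sin(yaw),d[0]*np.sin(yaw)-d[1]*np.cos(yaw))
    if bo is not None:
        o,_=bore(c,*bo)
        for q in o:print("circ",q,ray(c,q[:2],.02))
E
python3 - <<'E'
from m4 import *
meas("w4",[(227,151),(305,151)],[(227.3,221.5),(323.3,221.5)],.0853,(266,165,30))
E
```

```text
pil [0.49563364 0.01271642 0.02      ] 0.04505766310511866 -3.81942013161828 ear [0.46709159 0.00917705 0.0698    ] 0.04518853962910498 -3.9863067075934144
B [0.48615474 0.01334923 0.02      ] H [0.45761457 0.00983747 0.0698    ]
yaw -4.056937589540189 tool dx,dy 0.02822020593434451 -0.0055221165436690235
circ (np.float32(265.375), np.float32(165.875), np.float32(30.93079)) [[0.48687521 0.01345424 0.02      ]]
```

```bash
python3 -m pendant '[[[0.0145,-0.003,0,0,0,0,0],[0.014,-0.0025,0,0,0,0,0],[0,0,0.01,0,0,0,0],[0,0,0.01,0,0,0,0],[0,0,0,0,0,0,0]]]' ; python3 -c "
from h import *
P=[]
for i in range(4): c=grab('wrist','w5');T,o=pose();P.append(np.r_[T[:3,3],o['ft_force']])
print(np.mean(P,0),np.std(P,0))"
```

```text
time: 9.78
position: [0.4709, 0.0158, 0.0632]
tool_rot: [0.999, -0.036, -0.002, -0.0]
ft_force: [-0.1, -0.0, -0.5]
grip_width: 0.0158
grip_force: 35.0
[ 0.4717998   0.01553009  0.06415149 -0.15404839 -0.04309184 -0.75253965] [3.63647455e-04 8.08675126e-05 3.19395180e-04 4.11778520e-01
 6.30430137e-01 5.88971320e-01]
```

```bash
python3 -m pendant '[[[0.001,0,0.004,0,0,0,0],[0,0,0.004,0,0,0,0],[0,0,0.004,0,0,0,0],[0,0,0.002,0,0,0,0],[0,0,0,0,0,0,0]]]' ; python3 -m pendant '[[[0,0,0.001,0,0,0,0],[0,0,0.001,0,0,0,0],[0,0,0.001,0,0,0,0],[0,0,0,0,0,0,0],[0,0,0,0,0,0,0]]]'
```

```text
time: 10.6
position: [0.4733, 0.0154, 0.0503]
tool_rot: [0.999, -0.036, -0.0, -0.0]
ft_force: [-0.6, -0.2, -0.9]
grip_width: 0.0157
grip_force: 35.0
time: 11.22
position: [0.4735, 0.0154, 0.0476]
tool_rot: [0.999, -0.036, 0.0, 0.0]
ft_force: [-0.2, 0.3, -1.5]
grip_width: 0.0159
grip_force: 35.0
```

```bash
python3 -m pendant '[[[0,0,0.001,0,0,0,0],[0,0,0.001,0,0,0,0],[0,0,0.001,0,0,0,0],[0,0,0,0,0,0,0],[0,0,0,0,0,0,0]]]' ; python3 -m pendant '[[[0,0,0.001,0,0,0,0],[0,0,0.001,0,0,0,0],[0,0,0.001,0,0,0,0],[0,0,0,0,0,0,0],[0,0,0,0,0,0,0]]]'
```

```text
time: 11.85
position: [0.4734, 0.0154, 0.0445]
tool_rot: [0.999, -0.036, -0.0, -0.0]
ft_force: [0.3, 0.9, -1.0]
grip_width: 0.0154
grip_force: 35.0
time: 12.48
position: [0.4734, 0.0154, 0.0415]
tool_rot: [0.999, -0.036, -0.0, -0.0]
ft_force: [0.1, -0.2, -0.9]
grip_width: 0.0157
grip_force: 35.0
```

```bash
python3 -m pendant '[[[0,0,0.001,0,0,0,0],[0,0,0.001,0,0,0,0],[0,0,0,0,0,0,0],[0,0,0,0,0,0,0],[0,0,0,0,0,0,0]]]' ; python3 -m pendant '[[[0,0,0.0005,0,0,0,0],[0,0,0.0005,0,0,0,0],[0,0,0,0,0,0,0],[0,0,0,0,0,0,0],[0,0,0,0,0,0,0]]]'
```

```text
time: 13.1
position: [0.4735, 0.0154, 0.0396]
tool_rot: [0.999, -0.036, 0.0, -0.0]
ft_force: [-0.2, -0.6, -0.1]
grip_width: 0.0158
grip_force: 35.0
time: 13.72
position: [0.4735, 0.0154, 0.0386]
tool_rot: [0.999, -0.036, 0.0, 0.0]
ft_force: [-0.0, 0.3, -0.8]
grip_width: 0.0158
grip_force: 35.0
```

```bash
python3 -m pendant '[[[0,0,0.0005,0,0,0,0],[0,0,0,0,0,0,0],[0,0,0,0,0,0,0],[0,0,0,0,0,0,0],[0,0,0,0,0,0,0]]]' ; python3 -m pendant '[[[0,0,0.0005,0,0,0,0],[0,0,0,0,0,0,0],[0,0,0,0,0,0,0],[0,0,0,0,0,0,0],[0,0,0,0,0,0,0]]]'
```

```text
time: 14.35
position: [0.4735, 0.0154, 0.0381]
tool_rot: [0.999, -0.036, 0.0, 0.0]
ft_force: [-1.2, -0.2, -2.0]
grip_width: 0.0154
grip_force: 35.0
time: 14.98
position: [0.4734, 0.0154, 0.0378]
tool_rot: [0.999, -0.036, 0.0, 0.0]
ft_force: [-1.2, -0.0, 6.0]
grip_width: 0.0159
grip_force: 35.0
```

```bash
python3 -m pendant '[[[0,0,0.0002,0,0,0,0],[0,0,0,0,0,0,0],[0,0,0,0,0,0,0],[0,0,0,0,0,0,0],[0,0,0,0,0,0,0]]]'; python3 -c "
from h import *
P=[]
for i in range(6): c=camera('wrist');T,o=pose();P.append(np.r_[T[:3,3],o['ft_force'],o['moment']])
print(np.round(np.mean(P,0),4),np.round(np.std(P,0),4))"
```

```text
time: 15.6
position: [0.4734, 0.0154, 0.0378]
tool_rot: [0.999, -0.036, 0.0, 0.0]
ft_force: [-1.2, 0.8, 7.3]
grip_width: 0.0155
grip_force: 35.0
[ 0.4734  0.0154  0.0378 -1.6799  0.5335  7.0523  0.0405  0.1771  0.    ] [0.     0.     0.     0.3149 0.4179 0.3239 0.0238 0.0257 0.0135]
```

```bash
python3 -m pendant '[[[0,0,0.0003,0,0,0,0],[0,0,0,0,0,0,0],[0,0,0,0,0,0,0],[0,0,0,0,0,0,0],[0,0,0,0,0,0,0]]]'; python3 -c "
from h import *
P=[]
for i in range(6): c=camera('wrist');T,o=pose();P.append(np.r_[T[:3,3],o['ft_force'],o['moment']])
print(np.round(np.mean(P,0),4),np.round(np.std(P,0),4))"
```

```text
time: 16.52
position: [0.4734, 0.0154, 0.0378]
tool_rot: [0.999, -0.036, 0.0, 0.0]
ft_force: [-0.8, 0.3, 9.8]
grip_width: 0.0157
grip_force: 35.0
[ 0.4734  0.0154  0.0378 -1.6023  0.8746 10.0848  0.0266  0.2713 -0.0192] [0.     0.     0.     0.2039 0.9187 0.2327 0.0427 0.0182 0.0225]
```

```bash
R='skip'; python3 -m pendant '[[[0,0,0.0001,0,0,0,0],[0,0,0,0,0,0,0],[0,0,0,0,0,0,0],[0,0,0,0,0,0,0],[0,0,0,0,0,0,0]]]'; python3 -m pendant '[[[0,0,0,0,0,0,0],[0,0,0,0,0,0,0],[0,0,0,0,0,0,0],[0,0,0,0,0,0,0],[0,0,0,0,0,0,0]]]';python3 -m pendant '[[[0,0,0,0,0,0,0],[0,0,0,0,0,0,0],[0,0,0,0,0,0,0],[0,0,0,0,0,0,0],[0,0,0,0,0,0,0]]]'
python3 - <<'E'
from m4 import *
c=grab('wrist','w6')
e=[dark(c,227.3,221.5,9),dark(c,323.3,221.5,9)];print(e)
m,l,a=pair(c,e,.0378-.0155);print(m,l,a,"cup",m-.0095*np.array([np.cos(np.radians(a)),np.sin(np.radians(a)),0]))
g=cv2.cvtColor(c["img"],cv2.COLOR_RGB2GRAY).astype(int)
pts=np.float32([[u,175+np.diff(g[175:225,u]).argmin()+.5] for u in range(60,200,3)]);l=cv2.fitLine(pts,cv2.DIST_HUBER,0,.01,.01).ravel()
f=lambda u:[u,l[3]+(u-l[2])*l[1]/l[0]]
L=ray(c,[f(60),f(200)],.02);d=L[0]-L[1];print("edge",L,np.degrees(np.arctan2(-d[0],d[1])))
E
```

```text
time: 17.45
position: [0.4735, 0.0154, 0.0378]
tool_rot: [0.999, -0.035, 0.0, 0.0]
ft_force: [-2.3, 1.0, 11.4]
grip_width: 0.0157
grip_force: 35.0
time: 18.08
position: [0.4734, 0.0154, 0.0378]
tool_rot: [0.999, -0.036, 0.0, 0.0]
ft_force: [-1.7, 0.1, 10.6]
grip_width: 0.0157
grip_force: 35.0
time: 18.7
position: [0.4734, 0.0154, 0.0378]
tool_rot: [0.999, -0.036, 0.0, 0.0]
ft_force: [-2.4, -0.8, 11.3]
grip_width: 0.0156
grip_force: 35.0
[array([227.13081967, 221.52590164]), array([323.23591549, 221.48791613])]
[0.49622119 0.01275505 0.0223    ] 0.04517450638301826 -4.048032015204383 cup [0.48674489 0.01342568 0.0223    ]
edge [[0.51569878 0.112105   0.02      ]
 [0.51265555 0.04671252 0.02      ]] -2.6645030937380794
```

The cup axis is at (0.4867,0.0134) against the bore at (0.486–0.487,0.0134), and the hinge has not tipped in the grip. I hold, then hand in.

```bash
python3 -m pendant '[[[0,0,0,0,0,0,0],[0,0,0,0,0,0,0],[0,0,0,0,0,0,0],[0,0,0,0,0,0,0],[0,0,0,0,0,0,0]]]'; python3 -m pendant '[[[0,0,0,0,0,0,0],[0,0,0,0,0,0,0],[0,0,0,0,0,0,0],[0,0,0,0,0,0,0],[0,0,0,0,0,0,0]]]';python3 -m pendant '[[[0,0,0,0,0,0,0],[0,0,0,0,0,0,0],[0,0,0,0,0,0,0],[0,0,0,0,0,0,0],[0,0,0,0,0,0,0]]]';python3 -m pendant '[[[0,0,0,0,0,0,0],[0,0,0,0,0,0,0],[0,0,0,0,0,0,0],[0,0,0,0,0,0,0],[0,0,0,0,0,0,0]]]' && python3 -c "
from rig import hand_in
print(hand_in())"
```

```text
time: 19.38
position: [0.4734, 0.0154, 0.0378]
tool_rot: [0.999, -0.035, 0.0, 0.0]
ft_force: [-2.3, 0.6, 10.9]
grip_width: 0.0153
grip_force: 35.0
time: 20.0
position: [0.4734, 0.0154, 0.0378]
tool_rot: [0.999, -0.036, 0.0, 0.0]
ft_force: [-1.4, 0.0, 11.4]
grip_width: 0.0154
grip_force: 35.0
time: 20.62
position: [0.4734, 0.0154, 0.0378]
tool_rot: [0.999, -0.036, 0.0, 0.0]
ft_force: [-1.9, 0.6, 10.9]
grip_width: 0.0157
grip_force: 35.0
time: 21.25
position: [0.4734, 0.0154, 0.0378]
tool_rot: [0.999, -0.036, 0.0, 0.0]
ft_force: [-1.6, 0.0, 10.9]
grip_width: 0.0155
grip_force: 35.0
the job is handed in; nothing more can be done
None
```

The hinge is seated in the empty bore with its arm square out over the hinge edge, still gripped and pressed with about 12 N (held for over 3 s); I handed the job in at about 21 s, with no verdict returned.

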